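Incubated tubes from the dry-block heater to the rack, in the same order

ROBOT

A 6-joint arm with a two-finger parallel gripper is mounted at the origin on a cart in front of the work surface, level with it; the furniture and walls round the work are solid. World frame = base frame: x ahead of the robot, y to its left, z up, the work surface at z = 0. Lengths are in m, angles in rad, forces in N, time in s.
With the tool pointing down it reaches from about 0.375 to 0.925 m from the base axis. Payload 5.7 kg.
Tool frame: the origin (TCP) lies midway between the tips of the shut fingers; the grasp point (between the pads) lies 19 mm behind it; z points along the fingers, y is the line along which they close (so a half turn about z gives the same grasp; the last joint's range is limited). The gripper opens to 88 mm and grips with 3 to 60 N. Pads are 20 mm wide; open, the fingers measure 115 mm over their backs; the gripper's body (75 mm by 178 mm) begins 61 mm behind the grasp point.
Start: joints at [1.055, 0.359, 1.51, -0, 1.272, -0.115], TCP at [0.234, 0.552, 0.223] pointing down, gripper open.
Joint ranges: [-2.97, 2.97], [-1.01, 2.36], [0.21, 2.38], [-0.96, 4.11], [0.2, 2.71], [-2.98, 2.98]. Speed limits (rad/s): [2.39, 2.39, 3.14, 3.14, 3.14, 3.14].

INTERFACE

Orientations are given as a unit quaternion [x, y, z, w].
In Python, from bench import move_ptp, servo_line, goto_joints, move_gripper, sleep, inverse_kinematics, capture, PlanningError, close_job, spot_in, silhouettes, current_clock, current_joint_pos, current_qvel, current_joint_torque, current_position, current_orientation, current_force, current_torque, current_finger_gap, current_grip_force gives the robot as it stands. Calls block until the motion is done:
- move_ptp(position, orientation): joint-space move of the TCP to a pose.
- servo_line(position, orientation=None, rate=0.15, contact_N=None): straight line of the TCP; orientation=None keeps the orientation; rate is the mean speed in m/s. With contact_N (N) it stops when the force on the tool has changed by that much, and returns True; else False.
- goto_joints(angles): joint-space move.
- move_gripper(opening): finger opening in m; the grip force is fixed at half the most; returns when the fingers have stopped.
- sleep(seconds).
- inverse_kinematics(position, orientation): joint angles nearest the present ones, or None.
- capture(name): name is "side" or "top" or "wrist"; returns a dict with "image" (400x640x3 uint8, blue, green, red), "range_z" (400x640 float32, m along the optical axis (not along the pixel's ray), 0 where there is no reading), "intrinsics" (3x3 intrinsics, pixels), "R" (3x3) and "t" (3): a world point X has camera coordinates R X + t. Camera axes: x right, y down, z forward; pixel columns grow to the right and rows downward; lengths in m; the calibration is good to about 2 mm. A picture is of the moment at which its call begins.
A pose or a line that the arm cannot do raises PlanningError and nothing moves.
- close_job(): hands the job in; it is judged then, once.
Trained networks look in the newest picture that a camera, given by its name, has taken for a name from the list of things; names that differ only in an ending like _2 or _b are one class to them, and where a whole thing is asked for, a point or a joint stands for the part that bears it (a point fixed in the world has none). Each returns a list of dicts, best first, with "conf" (0 to 1); they miss things now and then, are a little off and sometimes report something else, mostly with a low value. They report only what shows in the picture. A call takes as long as a camera call.
- spot_in(camera, query): "xy" ([column, row] in pixels, amid what is visible of it).
- silhouettes(camera, query): "region" (400x640 bool, what is visible of it) and "xy" ([column, row] in pixels, amid what is visible of it).
Readings, each from a call of its own:
- current_clock(): time.
- current_joint_pos(): joint angles.
- current_qvel(): joint speeds.
- current_joint_torque(): joint torques, N m.
- current_position(): TCP position.
- current_orientation(): TCP orientation.
- current_force(): force on the tool from outside, world axes, zero at the start.
- current_torque(): the same for the moment, N m.
- current_finger_gap(): finger opening in m.
- current_grip_force(): force on a finger pad.
Only numpy, scipy, OpenCV 4.12 (cv2) and the standard library are available. Lean on these libraries where they do the work, as an engineer would, in place of code of your own. Each camera call takes 0.05 s, during which the arm holds its last target. There are 200 camera calls.

TASK

The incubation is over: move the four capped tubes from the dry-block heater into the empty tube rack in the same order, the tube that stands at the heater's yellow-taped end going into the hole at the rack's yellow-taped end and so on down the row (the log sheet lists the samples by position). Keep every tube upright, lower it until it stands home on the rack's floor instead of dropping it, and leave the timer, the marker and the amber bottle where they are.

Things in the scene. Friction and masses are not known exactly. Their poses are not given: they have to be found in the camera images.
- heater: Fixed dry-block heater, white, 270 mm wide (its y), 130 deep, 74 high, grey sloping panel on its -x side. Origin on the bench under the middle of its row of four blocks, which stand at its y = +84, +28, -28, -84 mm, x = 0. Yellow tape on the rim marks its +y end. Either half of the bench, yaw up to 0.3 rad either way.
- rack: Fixed empty light-grey tube rack, 246 mm long (its y), 64 wide, 66 high, at any yaw. Origin on the bench under its middle. Holes of 34 mm in the top plate (z 60 to 66 mm), 33 mm in the middle plate (z 26 to 30 mm), at its y = +84, +28, -28, -84 mm, x = 0; solid floor at z = 8 mm. Yellow tape across the top marks its +y end.
- tube_red: Loose conical tube, red screw cap, 60 g, 120 mm tall; clear body 29 mm in diameter, cap 35 mm from 102 to 120 mm up. Origin at the tip (10 mm wide, 29 mm from 16 mm up), z towards the cap. Starts upright in the block of its colour, tip 40 mm over the bench; home in the rack the tip is 8 mm over the bench.
- tube_blue: Loose conical tube, blue screw cap, 60 g, 120 mm tall; clear body 29 mm in diameter, cap 35 mm from 102 to 120 mm up. Origin at the tip (10 mm wide, 29 mm from 16 mm up), z towards the cap. Starts upright in the block of its colour, tip 40 mm over the bench; home in the rack the tip is 8 mm over the bench.
- tube_green: Loose conical tube, green screw cap, 60 g, 120 mm tall; clear body 29 mm in diameter, cap 35 mm from 102 to 120 mm up. Origin at the tip (10 mm wide, 29 mm from 16 mm up), z towards the cap. Starts upright in the block of its colour, tip 40 mm over the bench; home in the rack the tip is 8 mm over the bench.
- tube_black: Loose conical tube, black screw cap, 60 g, 120 mm tall; clear body 29 mm in diameter, cap 35 mm from 102 to 120 mm up. Origin at the tip (10 mm wide, 29 mm from 16 mm up), z towards the cap. Starts upright in the block of its colour, tip 40 mm over the bench; home in the rack the tip is 8 mm over the bench.
- block_red: Red anodised metal block, 54 x 54 x 48 mm, fixed in the heater (which place in the row varies), with a 32 mm bore, 44 mm deep, that holds the red-capped tube at the start. Origin at the centre of its underside, 36 mm above the bench; its top is 84 mm above the bench. It stays in the heater.
- block_blue: Blue anodised metal block, 54 x 54 x 48 mm, fixed in the heater (which place in the row varies), with a 32 mm bore, 44 mm deep, that holds the blue-capped tube at the start. Origin at the centre of its underside, 36 mm above the bench; its top is 84 mm above the bench. It stays in the heater.
- block_green: Green anodised metal block, 54 x 54 x 48 mm, fixed in the heater (which place in the row varies), with a 32 mm bore, 44 mm deep, that holds the green-capped tube at the start. Origin at the centre of its underside, 36 mm above the bench; its top is 84 mm above the bench. It stays in the heater.
- block_black: Black anodised metal block, 54 x 54 x 48 mm, fixed in the heater (which place in the row varies), with a 32 mm bore, 44 mm deep, that holds the black-capped tube at the start. Origin at the centre of its underside, 36 mm above the bench; its top is 84 mm above the bench. It stays in the heater.
- timer: Bystander: white kitchen-style lab timer with red dial, 66 x 66 x 47 mm, origin under its middle.
- marker: Bystander: blue marker pen lying on the bench, 132 x 15 x 13 mm, origin under its middle.
- amber_flask: Bystander: small amber bottle with black cap, 42 mm wide, 83 mm tall, origin under its middle.

How it is judged:
At the end, for the whole second after the job is handed in: Each tube stands in the rack hole with the same place, counted from the yellow tape, as its block has in the heater: its tip within 12 mm of the hole's centre along and across the rack and less than 16 mm above the rack's underside (home on the floor at 8 mm), leaning less than 0.2 rad, at rest (((y of block_red in the frame of heater between 0.072 and 0.096 m and y of tube_red in the frame of rack between 0.072 and 0.096 m) or (y of block_red in the frame of heater between 0.016 and 0.04 m and y of tube_red in the frame of rack between 0.016 and 0.04 m) or (y of block_red in the frame of heater between -0.04 and -0.016 m and y of tube_red in the frame of rack between -0.04 and -0.016 m) or (y of block_red in the frame of heater between -0.096 and -0.072 m and y of tube_red in the frame of rack between -0.096 and -0.072 m)) and x of tube_red in the frame of rack between -0.012 and 0.012 m and z of each of tube_red, tube_blue, tube_green, tube_black in the frame of rack below 0.016 m and angle between each of tube_red, tube_blue, tube_green, tube_black's own z axis and vertical below 0.2 rad and linear speed of each of tube_red, tube_blue, tube_green, tube_black below 0.02 m/s and ((y of block_blue in the frame of heater between 0.072 and 0.096 m and y of tube_blue in the frame of rack between 0.072 and 0.096 m) or (y of block_blue in the frame of heater between 0.016 and 0.04 m and y of tube_blue in the frame of rack between 0.016 and 0.04 m) or (y of block_blue in the frame of heater between -0.04 and -0.016 m and y of tube_blue in the frame of rack between -0.04 and -0.016 m) or (y of block_blue in the frame of heater between -0.096 and -0.072 m and y of tube_blue in the frame of rack between -0.096 and -0.072 m)) and x of tube_blue in the frame of rack between -0.012 and 0.012 m and ((y of block_green in the frame of heater between 0.072 and 0.096 m and y of tube_green in the frame of rack between 0.072 and 0.096 m) or (y of block_green in the frame of heater between 0.016 and 0.04 m and y of tube_green in the frame of rack between 0.016 and 0.04 m) or (y of block_green in the frame of heater between -0.04 and -0.016 m and y of tube_green in the frame of rack between -0.04 and -0.016 m) or (y of block_green in the frame of heater between -0.096 and -0.072 m and y of tube_green in the frame of rack between -0.096 and -0.072 m)) and x of tube_green in the frame of rack between -0.012 and 0.012 m and ((y of block_black in the frame of heater between 0.072 and 0.096 m and y of tube_black in the frame of rack between 0.072 and 0.096 m) or (y of block_black in the frame of heater between 0.016 and 0.04 m and y of tube_black in the frame of rack between 0.016 and 0.04 m) or (y of block_black in the frame of heater between -0.04 and -0.016 m and y of tube_black in the frame of rack between -0.04 and -0.016 m) or (y of block_black in the frame of heater between -0.096 and -0.072 m and y of tube_black in the frame of rack between -0.096 and -0.072 m)) and x of tube_black in the frame of rack between -0.012 and 0.012 m); the robot touches nothing.
It fails at once if a tube is tipped more than 35 degrees from upright (angle between any of tube_red, tube_blue, tube_green, tube_black's own z axis and vertical above 0.61 rad).
It fails at once if a tube is dropped (falls free, out of the fingers, faster than 0.7 m/s, some 25 mm) ((linear speed of tube_red above 0.7 m/s and contact force between the fingers and tube_red below 0.1 N) or (linear speed of tube_blue above 0.7 m/s and contact force between the fingers and tube_blue below 0.1 N) or (linear speed of tube_green above 0.7 m/s and contact force between the fingers and tube_green below 0.1 N) or (linear speed of tube_black above 0.7 m/s and contact force between the fingers and tube_black below 0.1 N)).
It fails at once if the timer, the marker or the amber bottle is pushed more than 25 mm (distance of any of timer, marker, amber_flask from where it was at the start of the episode above 0.025 m).
It also fails if it takes over 106 s, if anything falls off the work surface, if the arm or the gripper's body presses on something with over 40 N, if the wrist force passes 120 N, or if a joint passes its speed limit or range.

## Working session

There is one attempt and no reset: what is moved stays moved. The work goes in short steps, each a Python script; the robot and the scene stay as the last script left them, time stands still between calls to the robot, and variables do not carry over. Pictures are saved under pics/ and viewed, at most 14 in all, crops included, and the job is handed in when it is done.

```bash
ls; mkdir -p pics; python3 - <<'E'
from bench import *
import cv2,numpy as np
for n in("top","side"):
    c=capture(n); cv2.imwrite(f"pics/{n}0.png",c["image"]); print(n,c["R"].round(3).tolist(),c["t"].round(3),c["intrinsics"].tolist(),(c["range_z"]>0).mean())
    for q in("heater","rack","tube_red","tube_blue","tube_green","tube_black","block_red","block_blue","block_green","block_black","timer","marker","amber_flask"):
        print(q,[(np.round(d["xy"]).tolist(),round(d["conf"],2)) for d in spot_in(n,q)[:2]])
print(current_orientation(),current_clock())
E
```

```text
pics
top [[-0.014, -1.0, -0.013], [-0.995, 0.015, -0.103], [0.103, 0.012, -0.995]] [-0.007  0.553  1.019] [[437.06635602879237, 0.0, 319.4040881329428], [0.0, 437.06635602879237, 197.3683390793818], [0.0, 0.0, 1.0]] 0.99594140625
heater [([402.0, 231.0], 0.82)]
rack [([215.0, 211.0], 0.81)]
tube_red [([398.0, 208.0], 0.54)]
tube_blue [([448.0, 207.0], 0.76)]
tube_green [([370.0, 212.0], 0.51), ([309.0, 140.0], 0.19)]
tube_black [([424.0, 208.0], 0.82), ([395.0, 208.0], 0.25)]
block_red [([387.0, 214.0], 0.56)]
block_blue [([441.0, 209.0], 0.68), ([387.0, 213.0], 0.28)]
block_green []
block_black [([418.0, 212.0], 0.65)]
timer [([310.0, 140.0], 0.86), ([397.0, 209.0], 0.28)]
marker [([317.0, 270.0], 0.78)]
amber_flask [([348.0, 139.0], 0.84), ([309.0, 139.0], 0.2)]
side [[0.866, -0.5, 0.026], [-0.183, -0.363, -0.914], [0.466, 0.786, -0.406]] [-0.461  0.135  0.851] [[376.50271863179825, 0.0, 317.2997153056563], [0.0, 376.50271863179825, 198.11673463489984], [0.0, 0.0, 1.0]] 0.95431640625
heater [([351.0, 246.0], 0.56)]
rack [([368.0, 208.0], 0.7), ([281.0, 179.0], 0.69)]
tube_red [([348.0, 196.0], 0.91)]
tube_blue [([380.0, 212.0], 0.96)]
tube_green [([341.0, 187.0], 0.7)]
tube_black [([368.0, 208.0], 0.76)]
block_red [([343.0, 216.0], 0.48)]
block_blue [([378.0, 234.0], 0.82)]
block_green [([330.0, 205.0], 0.63), ([268.0, 224.0], 0.45)]
block_black [([358.0, 225.0], 0.46)]
timer [([365.0, 209.0], 0.72), ([361.0, 200.0], 0.39)]
marker [([264.0, 221.0], 0.73)]
amber_flask [([378.0, 194.0], 0.46)]
[ 1.99063357e-01  9.79986620e-01 -6.18093495e-05 -1.04536258e-05] 1.4
```

View pics/top0.png

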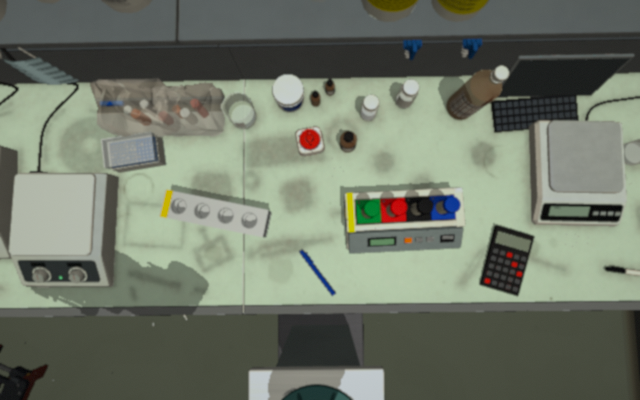

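View pics/side0.png

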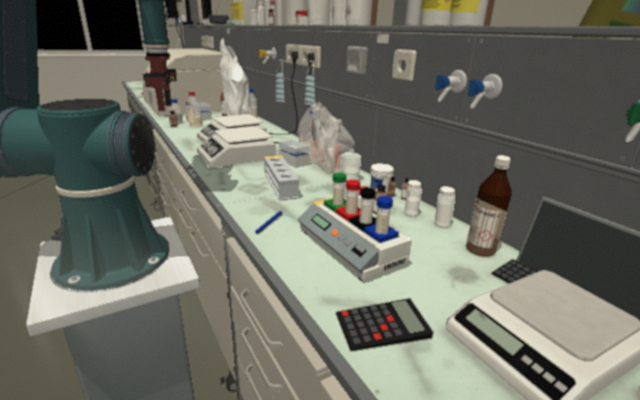

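The top view shows the heater at about (402,220) with its tape on the left, and the order from the tape is green, red, black, blue. The rack is at (215,211), with its tape also on the left at (167,203). The side view agrees. Next I measure both from depth.

```bash
cat > h.py <<'E'
from bench import *
import cv2,numpy as np
COL=("green","red","black","blue")
def cloud(c):
    z=c["range_z"].astype(float); v,u=np.mgrid[:z.shape[0],:z.shape[1]]; K=c["intrinsics"]
    P=np.stack([(u-K[0,2])/K[0,0]*z,(v-K[1,2])/K[1,1]*z,z],-1)
    W=(P-c["t"])@c["R"]; W[z<=0]=np.nan; return W
def caps(c,name):
    W=cloud(c); out={}
    for k in COL:
        s=silhouettes(name,"tube_"+k)
        if not s: continue
        m=s[0]["region"]; p=W[m]; p=p[np.isfinite(p[:,2])]
        h=np.percentile(p[:,2],90); q=p[abs(p[:,2]-h)<.004]
        (x,y),r=cv2.minEnclosingCircle(q[:,:2].astype(np.float32))
        out[k]=np.array([x,y]); print(name,k,round(s[0]["conf"],2),"top z",h.round(4),"xy",np.round([x,y],4),"mean",q[:,:2].mean(0).round(4),"r",round(r,4),len(q))
    return out
def rack(c,name):
    W=cloud(c); s=silhouettes(name,"rack")
    s=[d for d in s if np.nanmedian(W[d["region"]][:,1])>.05][0]
    m=cv2.dilate(s["region"].astype(np.uint8),np.ones((15,15)))>0
    p=W[m]; p=p[np.isfinite(p[:,2])]; q=p[(p[:,2]>.055)&(p[:,2]<.077)]
    h=np.median(q[:,2]); q=q[abs(q[:,2]-h)<.005]
    (cx,cy),wh,a=cv2.minAreaRect((q[:,:2]*1000).astype(np.float32))
    a=np.radians(a)+(0 if wh[1]>wh[0] else np.pi/2)
    # yellow tape
    hsv=cv2.cvtColor(c["image"],cv2.COLOR_BGR2HSV); ye=m&(hsv[...,0]>20)&(hsv[...,0]<35)&(hsv[...,1]>150)
    t=np.nanmean(W[ye][:,:2],0)
    d=np.array([-np.sin(a),np.cos(a)]); 
    if d@(t-np.array([cx,cy])/1000)<0: a+=np.pi
    print(name,"rack c",round(cx,1),round(cy,1),"wh",np.round(wh,1),"yaw",round((a+np.pi)%(2*np.pi)-np.pi,4),"z",h.round(4),"tape",t.round(3),ye.sum())
    return np.array([cx,cy])/1000,a
E
python3 - <<'E'
from h import *
for n in("top","side"):
    c=capture(n); 
    try: caps(c,n); rack(c,n)
    except Exception as e: print(e)
E
```

```text
top green 0.53 top z 0.1615 xy [ 0.5144 -0.1242] mean [ 0.5147 -0.1249] r 0.0175 182
top red 0.65 top z 0.1615 xy [ 0.5173 -0.1804] mean [ 0.5174 -0.1805] r 0.0165 179
top black 0.78 top z 0.1616 xy [ 0.5192 -0.237 ] mean [ 0.519  -0.2367] r 0.0162 181
top blue 0.58 top z 0.1609 xy [ 0.5216 -0.2935] mean [ 0.5215 -0.2928] r 0.0171 193
top rack c 517.2 230.3 wh [247.2  64.1] yaw -0.2101 z 0.0658 tape [0.541 0.34 ] 157
side green 0.83 top z 0.1587 xy [ 0.5165 -0.1273] mean [ 0.5147 -0.1298] r 0.0174 68
side red 0.8 top z 0.1586 xy [ 0.5188 -0.1851] mean [ 0.5175 -0.1855] r 0.0177 79
side black 0.67 top z 0.1588 xy [ 0.5206 -0.2391] mean [ 0.5186 -0.2415] r 0.0172 83
side blue 0.88 top z 0.1587 xy [ 0.5238 -0.2964] mean [ 0.5214 -0.2967] r 0.0184 106
side rack c 534.8 266.9 wh [335.3  98.4] yaw 2.7807 z 0.0649 tape [nan nan] 0h.py:28: RuntimeWarning: Mean of empty slice
  t=np.nanmean(W[ye][:,:2],0)
```

```bash
cat >> h.py <<'E'
from scipy.spatial.transform import Rotation as Ro
def quat(yaw,s):
    y=s*np.array([np.cos(yaw),np.sin(yaw),0]); z=np.array([0,0,-1.]); x=np.cross(y,z)
    return Ro.from_matrix(np.stack([x,y,z],1)).as_quat()
E
python3 - <<'E'
from h import *
for s in(1,-1):
    for yaw,p in((.042,(.514,-.124)),(.042,(.5215,-.2935)),(-.21,(.517+.0175,.23+.082)),(-.21,(.5,.148))):
        for z in(.1,.27,.34):
            q=inverse_kinematics((*p,z),quat(yaw,s)); print(s,p,z,None if q is None else np.round(q,2))
s=1 if inverse_kinematics((.514,-.124,.1),quat(.042,1)) is not None else -1
S=[]
for s in(1,-1):
    q=inverse_kinematics((.518,-.208,.34),quat(.042,s)); S.append((9 if q is None else abs(q[5]),s))
s=min(S)[1]; print("s",s)
move_ptp((.517,.23,.30),quat(-.21,s)); c=capture("wrist"); cv2.imwrite("pics/w_rack.png",c["image"])
try: rack(c,"wrist")
except Exception as e: print("rack",e)
move_ptp((.518,-.208,.36),quat(.042,s)); c=capture("wrist"); cv2.imwrite("pics/w_heat.png",c["image"])
try: caps(c,"wrist")
except Exception as e: print("caps",e)
print(current_clock(),current_joint_pos(),c["R"].round(2).tolist(),(-c["R"].T@c["t"]).round(3))
E
```

```text
1 (0.514, -0.124) 0.1 [-0.37  0.41  1.8  -0.    0.94 -0.41]
1 (0.514, -0.124) 0.27 [-0.37  0.21  1.6  -0.    1.33 -0.41]
1 (0.514, -0.124) 0.34 [-0.37  0.17  1.49 -0.    1.49 -0.41]
1 (0.5215, -0.2935) 0.1 [-0.63  0.49  1.64 -0.    1.01 -0.67]
1 (0.5215, -0.2935) 0.27 [-0.63  0.32  1.45 -0.    1.37 -0.67]
1 (0.5215, -0.2935) 0.34 [-0.63  0.28  1.34 -0.    1.52 -0.67]
1 (0.5345, 0.312) 0.1 [ 0.42  0.51  1.59 -0.    1.04  0.63]
1 (0.5345, 0.312) 0.27 [ 0.42  0.35  1.4  -0.    1.39  0.63]
1 (0.5345, 0.312) 0.34 [ 0.42  0.31  1.3  -0.    1.54  0.63]
1 (0.5, 0.148) 0.1 [ 0.16  0.4   1.81 -0.    0.93  0.37]
1 (0.5, 0.148) 0.27 [ 0.16  0.2   1.61 -0.    1.33  0.37]
1 (0.5, 0.148) 0.34 [ 0.16  0.16  1.5  -0.    1.49  0.37]
-1 (0.514, -0.124) 0.1 [-0.37  0.41  1.8  -0.    0.94  2.73]
-1 (0.514, -0.124) 0.27 [-0.37  0.21  1.6  -0.    1.33  2.73]
-1 (0.514, -0.124) 0.34 [-0.37  0.17  1.49 -0.    1.49  2.73]
-1 (0.5215, -0.2935) 0.1 [-0.63  0.49  1.64 -0.    1.01  2.47]
-1 (0.5215, -0.2935) 0.27 [-0.63  0.32  1.45 -0.    1.37  2.47]
-1 (0.5215, -0.2935) 0.34 [-0.63  0.28  1.34 -0.    1.52  2.47]
[... 285 characters left out ...]
0.    1.33 -2.78]
-1 (0.5, 0.148) 0.34 [ 0.16  0.16  1.5  -0.    1.49 -2.78]
s 1
wrist rack c 519.4 231.7 wh [245.6  64.1] yaw -0.2111 z 0.0653 tape [0.543 0.341] 625
wrist green 0.91 top z 0.1603 xy [ 0.5174 -0.1235] mean [ 0.5174 -0.1236] r 0.0169 658
wrist red 0.63 top z 0.1603 xy [ 0.5198 -0.1792] mean [ 0.5196 -0.1795] r 0.0173 576
wrist black 0.77 top z 0.16 xy [ 0.5213 -0.235 ] mean [ 0.5214 -0.2346] r 0.0172 505
wrist blue 0.67 top z 0.1599 xy [ 0.5227 -0.2788] mean [ 0.5239 -0.2895] r 0.0278 440
5.575 [-5.04294489e-01  2.03453311e-01  1.39404643e+00  8.95761319e-05
  1.54427873e+00 -5.47461309e-01] [[1.0, 0.04, -0.0], [0.04, -0.96, 0.29], [0.01, -0.29, -0.96]] [ 0.515 -0.127  0.521]
```

The top, side and wrist views agree to about 2.5 mm. Cap tops read z≈0.160 and the rack top reads 0.066, and both match the text. I'll move the green tube first.

```bash
cat >> h.py <<'E'
CAP=dict(green=(.5160,-.1240),red=(.5186,-.1799),black=(.5202,-.2358),blue=(.5226,-.2912))
RC=np.array([.5183,.2310]); RY=-.2106; HY=.040
def do(k,HI=.27):
    p=CAP[k]; i=COL.index(k); qh=quat(HY,1); qr=quat(RY,1)
    g=RC+(.084-.056*i)*np.array([-np.sin(RY),np.cos(RY)])
    move_gripper(.065); move_ptp((*p,.24),qh); servo_line((*p,.130),qh,rate=.12)
    move_gripper(.02); print(k,"gap",current_finger_gap(),"F",current_grip_force())
    servo_line((*p,HI),qh,rate=.12); print("lift gap",current_finger_gap())
    move_ptp((*g,HI),qr); servo_line((*g,.175),qr,rate=.15)
    hit=servo_line((*g,.096),qr,rate=.05,contact_N=6)
    z=current_position()[2]; print("hit",hit,"z",z,"F",current_force(),"t",current_clock())
    return z,g
def release(g):
    move_gripper(.065); servo_line((*g,.24),rate=.15); print("t",current_clock())
E
python3 - <<'E'
from h import *
z,g=do("green")
if z<.106: release(g)
c=capture("side"); cv2.imwrite("pics/s1.png",cv2.resize(c["image"][120:270,230:430],(800,600)))
E
```

```text
green gap 0.0329881022002803 F 30.000283400004264
lift gap 0.0332125008833075
hit True z 0.09809723843143707 F [-0.2697233   0.03092571  5.13314961] t 13.6
t 15.375
```

View pics/s1.png

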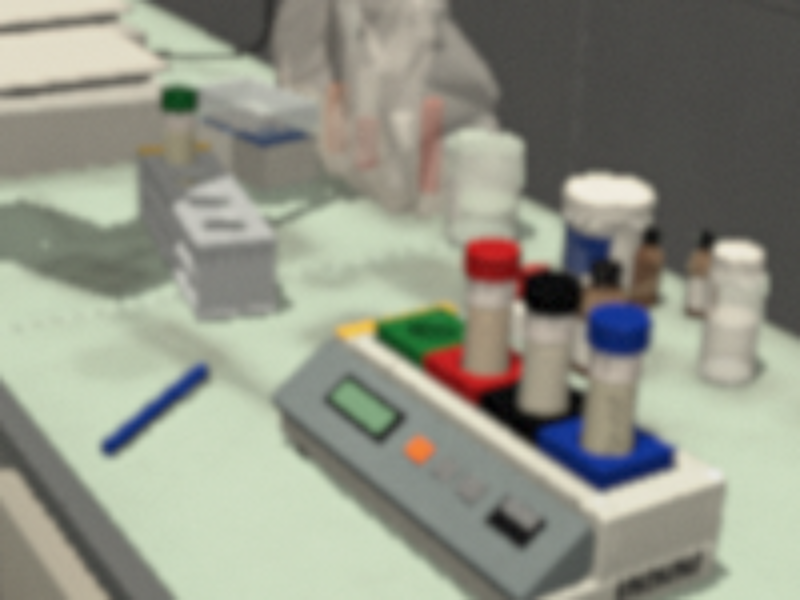

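The crop shows the green tube upright in the hole at the rack's taped end, around (180,120). Contact came at TCP z=0.098, which is the floor height. The other three tubes haven't moved. On to those.

```bash
python3 - <<'E'
from h import *
for k in COL[1:]:
    z,g=do(k)
    if not .094<z<.103 or not .03<current_finger_gap()<.037: print("STOP"); break
    release(g)
else:
    move_ptp((.40,-.02,.35),quat(0,1))
    c=capture("top"); cv2.imwrite("pics/t2.png",c["image"]); caps(c,"top")
    for q in ("timer","marker","amber_flask"): print(q,[np.round(d["xy"]).tolist() for d in spot_in("top",q)[:1]])
    c=capture("side"); cv2.imwrite("pics/s2.png",cv2.resize(c["image"][120:270,230:430],(800,600))); caps(c,"side")
print(current_clock())
E
```

```text
red gap 0.032768178189372416 F 30.0003269474837
lift gap 0.032862307198668755
hit True z 0.09813903685700233 F [0.41727216 0.34099831 6.03216957] t 24.25
t 26.025
black gap 0.032923702511693784 F 30.00021247600671
lift gap 0.03330990015043116
hit True z 0.09811480285902294 F [-0.33889713 -0.0640497   5.46790127] t 34.8583
t 36.6333
blue gap 0.0334334185929224 F 30.00030048424378
lift gap 0.03316697931645414
hit True z 0.09807713766256211 F [-0.68934368  0.16550037  5.8989247 ] t 45.4667
t 47.2417
top green 0.53 top z 0.1295 xy [0.5342 0.3109] mean [0.5341 0.3105] r 0.0167 175
top red 0.8 top z 0.1293 xy [0.522  0.2558] mean [0.5217 0.2559] r 0.0173 170
top black 0.53 top z 0.1295 xy [0.511  0.2002] mean [0.5109 0.2003] r 0.0162 157
top blue 0.8 top z 0.1296 xy [0.4987 0.1461] mean [0.4987 0.1455] r 0.0165 162
timer [[312.0, 141.0]]
marker []
amber_flask [[346.0, 140.0]]
side green 0.52 top z 0.1274 xy [0.5329 0.3053] mean [0.5332 0.3033] r 0.0144 20
side black 0.55 top z 0.1273 xy [0.5059 0.1788] mean [0.5107 0.1939] r 0.0323 36
side blue 0.48 top z 0.1264 xy [0.5006 0.1422] mean [0.4999 0.141 ] r 0.0161 39
48.7917
```

View pics/t2.png

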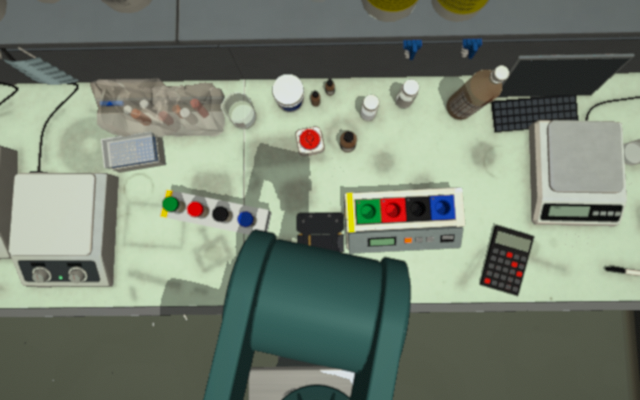

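View pics/s2.png

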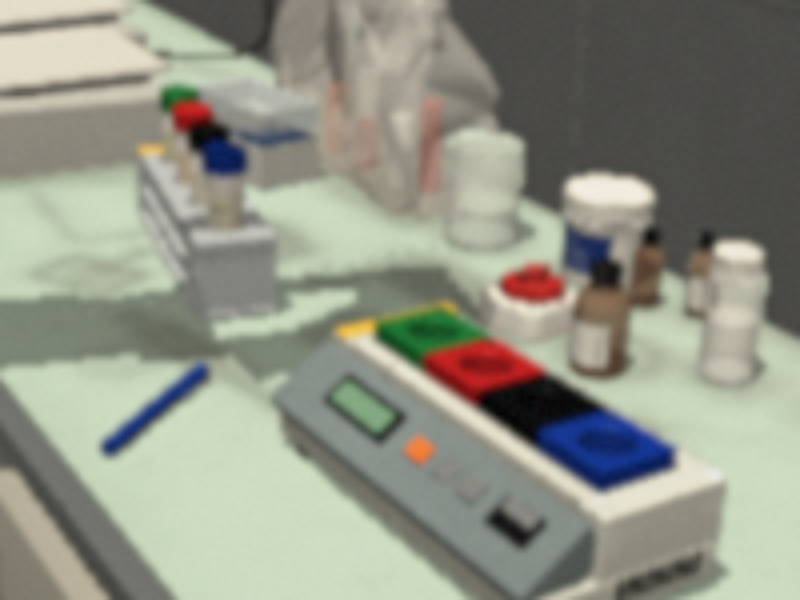

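All four tubes stand home in the order green, red, black, blue from the tape (top view (170,204) to (246,219)). The timer, bottle and marker are where they were.

```bash
python3 -c "
from bench import *
print(close_job())"
```

```text
the job is handed in; nothing more can be done
None
```

All four tubes are in the rack in heater order (green, red, black, blue from the yellow tape), upright and lowered to the floor, with the timer, marker and bottle left in place; the job was handed in at about 49 s, and no verdict came back.

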